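# Tip the load pins out of the sorting tray into the washing basket

## Robot

A 6-joint arm with a two-finger parallel gripper is mounted at the origin on a cart in front of the work surface, level with it; the furniture and walls round the work are solid. World frame = base frame: x ahead of the robot, y to its left, z up, the work surface at z = 0. Lengths are in m, angles in rad, forces in N, time in s.
With the tool pointing down it reaches from about 0.375 to 0.9 m from the base axis. Payload 3.1 kg.
Tool frame: the origin (TCP) lies on the centre line of the jaws, within the pads' length; the fingertips stand 11 mm ahead of it and the grasp point (between the pads) lies 8 mm behind it; z points along the fingers, y is the line along which they close (so a half turn about z gives the same grasp; the last joint's range is limited). The gripper opens to 85 mm and grips with 20 to 120 N. Pads are 22 mm wide; open, the fingers measure 114 mm over their backs; the gripper's body (76 mm by 85 mm) begins 54 mm behind the grasp point. The pads swing forward as they close: fully open they stand 13 mm farther back than shut.
Start: joints at [1.107, 0.527, 1.433, -0, 1.181, -0.178], TCP at [0.176, 0.6, 0.242] pointing down, gripper open.
Joint ranges: [-3.08, 3.08], [-0.75, 2.2], [0.22, 2.44], [-1.43, 4.57], [0, 2.65], [-2.85, 2.85]. Speed limits (rad/s): [2.79, 2.79, 3.14, 3.14, 3.14, 3.14].

## Interface

Orientations are given as [roll, pitch, yaw] about the fixed x, y, z axes, in that order (R = Rz(yaw) Ry(pitch) Rx(roll)).
In Python, from workcell import telemetry, optics, robot gives the robot as it stands.
- The arm moves only by the tool arm_command, never from a script. Its argument "increments" is a list that holds one entry, the list of rows, each a list of 6 numbers: the shift along the tool's x, y, z in mm, then the turn, a rotation vector about the tool's x, y, z in degrees. In form: [[[dx, dy, dz, wx, wy, wz], ...]]. A call has 1 to 10 rows; each row is the pose to reach, as a shift and turn from the pose commanded when the call began, along the tool's axes at that moment; what a row does not reach only later rows make up. A row lasts 1/12 s, in which the tool goes at most 41.7 mm and 7.16 degrees, less where a joint would pass 70% of its speed; a pose out of reach is approached as far as the arm can. A call with a gripper value outside its range is refused whole. "fingers" is the closure, from 0 (fully open) to 1 (shut), set as the call begins (left out, the last holds). The fingers move at their own pace and stop on an object; "force" is the grip in N (left out, the last holds). Time passes only in rows, so rows that repeat a pose let the fingers close. It gives the time, the measured TCP pose, the force, the opening and the grip force at its end, in the units of the state.
- telemetry.state(): the state, without advancing time (a new reading comes with each control period).
- optics.snapshot(name): name is "side" or "top"; returns the picture (384x512x3 uint8, blue, green, red); there is no depth.
- optics.camera_info(name): a dict with "fx", "fy", "cx", "cy" (pixels), "extrinsics" (4x4, takes a point from camera to world coordinates). Camera axes: x right, y up, looking along -z (the intrinsics and any distortion apply to the point x, -y, -z); pixel columns grow to the right and rows downward; lengths in m; the calibration is good to about 2 mm. A picture is of the moment at which its call begins. camera_info takes no time and is no camera call.
- robot.close_job(): hands the job in; it is judged then, once.
The state is a dict: "clock": time; "joint_positions": joint angles; "qd": joint speeds; "joint_torque": joint torques, N m; "eef_pos": TCP position; "eef_rot": TCP orientation; "ft_force": force on the tool from outside, world axes, zero at the start; "moment": the same for the moment, N m; "opening": finger opening in m; "finger_force": force on a finger pad.
Only numpy, scipy, OpenCV 4.12 (cv2) and the standard library are available. Lean on these libraries where they do the work, as an engineer would, in place of code of your own. Each camera call takes 0.05 s, during which the arm holds its last target. There are 200 camera calls.

## Task

Pick up the two-bay sorting tray by its handle and, low over the wire washing basket, tip it on the corner of the bay that holds the two round steel pins, so that both pins slide out through that bay's rim gap into the basket while the serrated jaw insert stays in its own bay. Then set the tray back down level and fully on its black rubber mat, and let go. Leave the basket and the tools around it where they are.

Things in the scene. Friction and masses are not known exactly. Their poses are not given: they have to be found in the camera images.
- tray: open two-bay tray of aluminium sheet, 0.32 kg, loose on the mat. Origin: centre of its underside, z up. 136 mm (x) by 134 mm (y), floor and walls 3 mm thick, walls 26 mm high. An 8 mm divider along x (y = 0) leaves a bay at +y and one at -y, each 130 by 60 mm inside. The spout end is at -x: its wall stands only from y = -34 to 34 mm, so each bay has a 30 mm rim gap at its outer corner
- tray_handle (a point): centre of the tray's handle bar, 74 mm above the tray's underside at the tray's x = y = 0: a bar 78 mm along the tray's x, 14 mm thick (y), 20 mm high (z 64 to 84 mm), on two 8 mm posts at x = -32 and +32 mm; free underneath, take it across its 14 mm from above
- lip_left (a point): middle of the outer edge of the +y bay's pouring lip, at (-84, 49, 3) mm in the tray's frame. The floor runs on level through the rim gap (y 34 to 64 mm, no sill) to this edge, the side wall beside it; next to the divider the bay's end is closed over 30 mm. Steel parts slide on the sheet from 11 to 17 degrees of slope, more if they also rub along a wall
- lip_right (a point): the same for the -y bay: (-84, -49, 3) mm in the tray's frame. Tipped straight over the spout end, parts in line with a gap leave either bay and parts in line with the closed wall stay; leaned to one side as well (25 degrees or more), the parts gather at the low side: at the gap in the low bay, behind the closed part of the end wall in the other
- pin_a: round ground-steel load pin, diameter 14 mm, 72 mm long along its x, 0.085 kg nominal; origin at its centre. Lies roughly along the tray's x in one of the two bays (which one varies)
- pin_b: second load pin, the same, in the same bay beside pin_a
- jaw_insert: grey steel jaw insert, a flat block with a serrated top, 22 mm (x) by 60 mm (y) by 11 mm high, 0.14 kg; origin: centre of its underside. Lies with its length roughly along the tray's x in the bay that the pins are not in
- basket: open wire parts-washing basket of steel, 0.55 kg, loose on the worktop; origin: centre of its underside, outside 130 mm (x) by 180 mm (y), rim 55 mm high, walls 3 mm, floor 4 mm
- mat: flat black rubber mat 180 mm (x) by 160 mm (y), 3 mm thick, fixed on the worktop; origin: centre of its underside. The tray stands on it with its axes within about 5 degrees of the mat's, and its origin within 15 mm of the mat's
- marker: marker pen, 135 mm long, bystander lying to the robot's side of the mat
- spanner: open-ended spanner, 155 mm long, bystander lying between the robot and the basket
- grease_tube: grease tube, 169 mm long, 36 mm high, bystander lying beyond the basket

How it is judged:
By the outcome, as a careful person would: the job done as asked, in the order asked, and still so for the second after the job is handed in, with the robot touching nothing.
It also fails if it takes over 48 s, if anything falls off the work surface, if the arm or the gripper's body presses on something with over 40 N, if the wrist force passes 120 N, or if a joint passes its speed limit or range.

## Working session

There is one attempt and no reset: what is moved stays moved. The work goes in short steps, Python scripts to look and compute and a tool call to move; the robot and the scene stay as the last step left them, time stands still between calls to the robot, and variables do not carry over. Pictures are saved under pics/ and viewed, at most 10 in all, crops included, and the job is handed in when it is done.

Besides the shell and the picture viewer there is one more tool, called as name([rows], argument=value, ...), one row to a line, values as JSON. arm_command: Moves the arm, as the interface text tells. Its arguments: {"type":"object","properties":{"increments":{"type":"array"},"fingers":{"type":"number"},"force":{"type":"number"}},"required":["increments"]}

```bash
ls; mkdir -p pics
python3 - <<'E'
from workcell import telemetry, optics, robot
import cv2,numpy as np
for n in("top","side"):
    cv2.imwrite(f"pics/{n}0.png",optics.snapshot(n)); i=optics.camera_info(n); print({k:(np.round(v,4).tolist() if k=="extrinsics" else v) for k,v in i.items()})
s=telemetry.state();print(s["eef_pos"],s["eef_rot"],s["clock"])
E
```

```text
pics
{'fx': 475.0746210321099, 'fy': 475.0746210321099, 'cx': 256.6190126968791, 'cy': 193.5067238763118, 'extrinsics': [[0.0105, 0.9994, -0.0334, 0.4118], [-0.9999, 0.0102, -0.0104, 0.2909], [-0.01, 0.0335, 0.9994, 1.2883], [0.0, 0.0, 0.0, 1.0]]}
{'fx': 481.6634994512481, 'fy': 481.6634994512481, 'cx': 251.55411569840663, 'cy': 193.95394694099147, 'extrinsics': [[0.5223, 0.6702, -0.5273, -0.0809], [-0.8527, 0.4147, -0.3176, -0.0203], [0.0058, 0.6156, 0.7881, 0.8928], [0.0, 0.0, 0.0, 1.0]]}
[0.17528982 0.59922809 0.24141552] [-3.13958579e+00 -3.25296814e-04  2.85680240e+00] 0.1
```

View pics/top0.png

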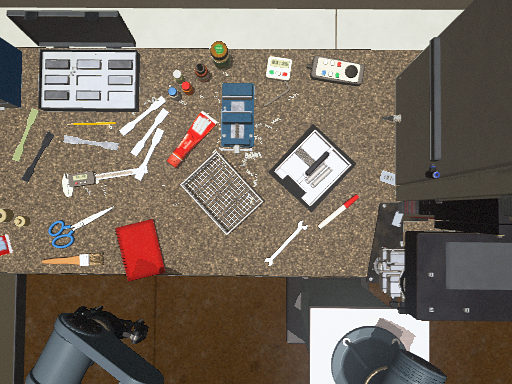

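View pics/side0.png

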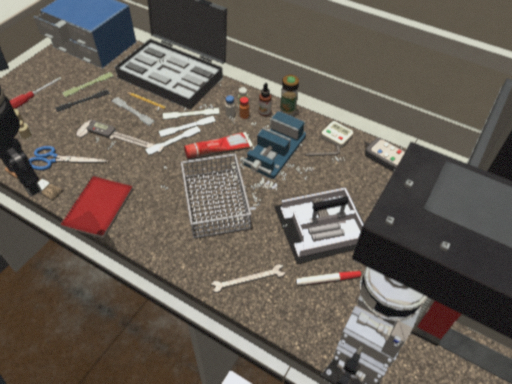

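The top view shows the tray on its mat around (313,167), the basket at (222,192), the marker at (338,211), the spanner at (286,243) and the grease tube at (190,140). I'll zoom in on the tray and basket.

Run:
```python
import cv2,numpy as np
a=cv2.imread("pics/top0.png")[110:250,165:365]
cv2.imwrite("pics/topc.png",cv2.resize(a,None,fx=4,fy=4,interpolation=cv2.INTER_CUBIC))
b=cv2.imread("pics/side0.png")[130:270,175:375]
cv2.imwrite("pics/sidec.png",cv2.resize(b,None,fx=4,fy=4,interpolation=cv2.INTER_CUBIC))
```

```text
(no output)
```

View pics/topc.png

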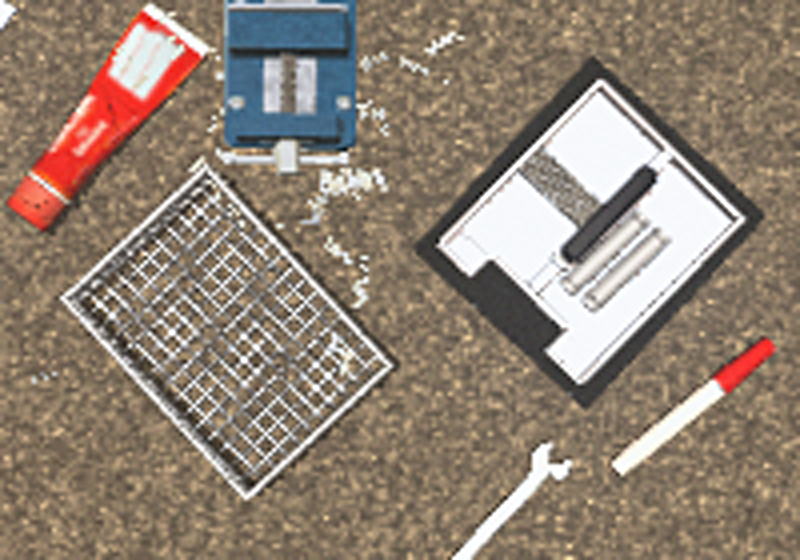

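View pics/sidec.png

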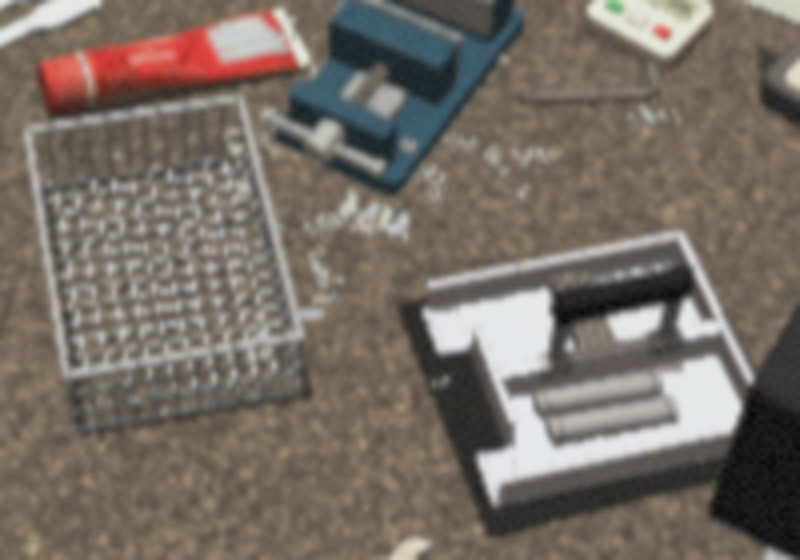

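The crops show the pins in the lower-right bay and the jaw insert in the upper-left bay. The spout end faces lower-left, toward the basket. That puts tray yaw near -47°, the pins in the -y bay, and lip_right as the lip to pour from. Next I'll measure positions.

```bash
cat > h.py <<'E'
import cv2,numpy as np
from workcell import telemetry, optics, robot
def ray(n,uv,z):
    i=optics.camera_info(n);E=np.array(i["extrinsics"])
    d=E[:3,:3]@np.array([(uv[0]-i["cx"])/i["fx"],-(uv[1]-i["cy"])/i["fy"],-1.])
    return E[:3,3]+d*(z-E[2,3])/d[2]
def comp(m,p):
    n,l,st,c=cv2.connectedComponentsWithStats(m.astype(np.uint8)); ys,xs=np.nonzero(l); 
    k=np.argmin((ys-p[1])**2+(xs-p[0])**2); return l==l[ys[k],xs[k]]
def R(rpy):
    from scipy.spatial.transform import Rotation as Q
    return Q.from_euler("xyz",rpy).as_matrix()
E
python3 - <<'E'
from h import *
for n,p in(("top",(317,162)),("side",(331,201))):
    g=cv2.cvtColor(cv2.imread(f"pics/{n}0.png"),6)
    m=comp(g<60,p); pts=np.argwhere(m)[:,::-1].astype(np.float32)
    r=cv2.minAreaRect(pts); b=cv2.boxPoints(r); print(n,m.sum(),np.round(r[0],1),np.round(r[1],1))
    print("ctr",ray(n,pts.mean(0),.087 if n=="top" else .08).round(4)); w=np.array([ray(n,q,.087)[:2] for q in b]);
    e=[w[1]-w[0],w[2]-w[1]]; e=max(e,key=np.linalg.norm); print("len",np.linalg.norm(e),"yaw",np.degrees(np.arctan2(e[1],e[0])))
f=lambda c:np.array([c[0]/4+165-.375,c[1]/4+110-.375])
B=np.array([ray("top",f(c),.055)[:2] for c in((203,168),(392,364),(250,494),(66,297))]);print("basket",B.round(3),B.mean(0).round(4),[np.linalg.norm(B[k]-B[k-1]).round(3) for k in range(4)])
T=np.array([ray("top",f(c),.031)[:2] for c in((601,83),(743,215))]);print("trayback",T,np.linalg.norm(T[1]-T[0]),np.degrees(np.arctan2(*(T[0]-T[1])[::-1])))
M=np.array([ray("top",f(c),.003)[:2] for c in((592,58),(763,215),(585,405),(415,243))]);print("mat",M.mean(0),[np.linalg.norm(M[k]-M[k-1]).round(3) for k in range(4)],np.degrees(np.arctan2(*(M[0]-M[3])[::-1])))
E
```

```text
top 4 [314.5 162.5] [4.2 0. ]
ctr [0.532  0.1577 0.087 ]
len 0.010770359539063567 yaw 135.56912964764655
side 241 [330.3 204.2] [ 9.  34.7]
ctr [0.5273 0.1534 0.08  ]
len 0.07598946500041708 yaw -44.06532287179329
basket [[0.561 0.412]
 [0.435 0.288]
 [0.35  0.379]
 [0.476 0.501]] [0.4554 0.395 ] [np.float64(0.122), np.float64(0.177), np.float64(0.125), np.float64(0.175)]
trayback [[0.62322553 0.15100015]
 [0.53621325 0.05652882]] 0.12843663734923974 47.353554434750635
mat [0.52780989 0.15556535] [np.float64(0.174), np.float64(0.157), np.float64(0.176), np.float64(0.159)] -43.1107497934921
```

Run:
```python
from h import *
for n,p in(("top",(317,162)),):
  for t in(75,95):
    g=cv2.cvtColor(cv2.imread(f"pics/{n}0.png"),6)
    m=comp(g<t,p); pts=np.argwhere(m)[:,::-1].astype(np.float32)
    r=cv2.minAreaRect(pts); b=cv2.boxPoints(r); print(n,m.sum(),np.round(r[0],1),np.round(r[1],1))
    w=np.array([ray(n,q,.086)[:2] for q in b]);e=max([w[1]-w[0],w[2]-w[1]],key=np.linalg.norm); print(w.mean(0),"len",np.linalg.norm(e),"yaw",np.degrees(np.arctan2(e[1],e[0])))
s=telemetry.state(); M=R(s["eef_rot"]); print(s["eef_pos"],M.round(3), M.T@(np.array([.528,.155,.2])-s["eef_pos"]))
```

```text
top 89 [316.8 163.3] [ 4.2 30.4]
[0.53029237 0.15182533] len 0.07725757515598398 yaw -44.430875076487865
top 155 [316.7 163.2] [ 5.9 30.5]
[0.53041599 0.1520322 ] len 0.07745325331754639 yaw -41.426109965982604
[0.17528982 0.59922809 0.24141552] [[-0.96   0.281 -0.001]
 [ 0.281  0.96  -0.002]
 [ 0.    -0.002 -1.   ]] [-0.46332529 -0.32715528  0.04192145]
```

arm_command([
  [[-150, -107, 15, 0, 0, 9], [-300, -214, 30, 0, 0, 18], [-465, -327, 42, 0, 0, 26.7], [-465, -327, 42, 0, 0, 26.7], [-465, -327, 42, 0, 0, 26.7], [-465, -327, 42, 0, 0, 26.7], [-465, -327, 42, 0, 0, 26.7], [-465, -327, 42, 0, 0, 26.7], [-465, -327, 42, 0, 0, 26.7], [-465, -327, 42, 0, 0, 26.7]],
], fingers=0, force=100)

```text
clock: 0.93
eef_pos: [0.4351, 0.273, 0.2111]
eef_rot: [-3.141, -0.0, 2.391]
ft_force: [1.8, -0.0, -0.2]
opening: 0.0854
finger_force: 0.0
```

```bash
cat >> h.py <<'E'
def go(p,rpy=None):
    s=telemetry.state(); M=R(s["eef_rot"]); print("t",s["clock"],"pos",s["eef_pos"].round(4),"rpy",np.degrees(s["eef_rot"]).round(1),"q",np.round(s["joint_positions"],3),"F",np.round(s["ft_force"],1),"open",round(float(s["opening"]),4),"ff",s["finger_force"])
    print("shift",(M.T@(np.array(p)-s["eef_pos"])*1000).round(1))
    if rpy is not None:
        from scipy.spatial.transform import Rotation as Q
        print("turn",np.degrees(Q.from_matrix(M.T@R(np.radians(rpy))).as_rotvec()).round(2))
E
python3 -c "
from h import *
go([.530,.153,.15],[180,0,137])"
```

```text
t 0.9333 pos [0.4351 0.273  0.2111] rpy [-180.   -0.  137.] q [ 0.342  0.422  1.743  0.     0.977 -0.478] F [ 1.8 -0.  -0.2] open 0.0854 ff 0.0
shift [-151.2  -23.    61.1]
turn [-0.02 -0.02 -0.02]
```

arm_command([
  [[-50, -8, 10, 0, 0, 0], [-100, -16, 30, 0, 0, 0], [-151, -23, 61, 0, 0, 0], [-151, -23, 61, 0, 0, 0], [-151, -23, 61, 0, 0, 0], [-151, -23, 61, 0, 0, 0], [-151, -23, 61, 0, 0, 0]],
])

```text
clock: 1.52
eef_pos: [0.5285, 0.155, 0.15]
eef_rot: [-3.14, -0.002, 2.39]
ft_force: [0.1, 0.6, -0.4]
opening: 0.0853
finger_force: 0.0
```

```bash
python3 -c "
from h import *
go([.530,.153,.15],[180,0,137])
a=optics.snapshot('top')[100:230,240:400];b=optics.snapshot('side')[140:270,240:400]
cv2.imwrite('pics/c1.png',cv2.resize(np.hstack([a,b]),None,fx=2.5,fy=2.5))"
```

```text
t 1.5167 pos [0.5285 0.155  0.15  ] rpy [-1.799e+02 -1.000e-01  1.369e+02] q [ 0.082  0.557  1.705  0.     0.882 -0.737] F [ 0.1  0.6 -0.4] open 0.0853 ff 0.0
shift [-2.5 -0.4 -0. ]
turn [-0.07 -0.09 -0.07]
```

View pics/c1.png

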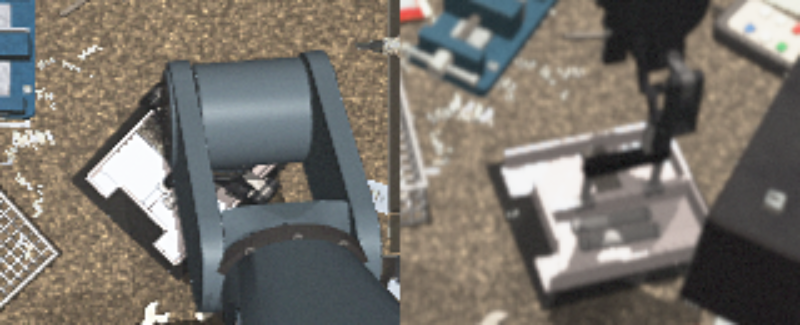

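The side view shows the open gripper above and right of the handle. I'll check this by projecting the expected finger positions into that view.

```bash
python3 -c "
from h import *
i=optics.camera_info('side');E=np.array(i['extrinsics']);s=telemetry.state();M=R(s['eef_rot'])
def pr(p):
    c=E[:3,:3].T@(np.array(p)-E[:3,3]); u=i['cx']+i['fx']*c[0]/-c[2]; v=i['cy']-i['fy']*c[1]/-c[2]; return ((u-240)*2.5+400,(v-140)*2.5)
for d in([0,0,0],[0,.05,0],[0,-.05,0],[0,.05,-.05],[0,-.05,-.05]): print(d,np.round(pr(s['eef_pos']+M@np.array(d)),0))
a=np.radians(-43); u=np.array([np.cos(a),np.sin(a),0])
for k in(-.039,0,.039): print(np.round(pr(np.array([.53,.153,.077])+k*u)))
"
```

```text
[0, 0, 0] [634. 104.]
[0, 0.05, 0] [611.  59.]
[0, -0.05, 0] [657. 152.]
[0, 0.05, -0.05] [619.  17.]
[0, -0.05, -0.05] [668. 111.]
[582. 169.]
[625. 160.]
[668. 150.]
```

The projection agrees with the picture: the bar ends fall at 582 and 668, and the near finger at about 657. I'll descend and grip.

arm_command([
  [[-2.5, -0.4, 25, 0, 0, 0], [-2.5, -0.4, 50, 0, 0, 0], [-2.5, -0.4, 70, 0, 0, 0], [-2.5, -0.4, 81, 0, 0, 0], [-2.5, -0.4, 81, 0, 0, 0], [-2.5, -0.4, 81, 0, 0, 0]],
])

```text
clock: 2.12
eef_pos: [0.5304, 0.1539, 0.0698]
eef_rot: [-3.142, -0.0, 2.392]
ft_force: [0.1, -0.0, 0.1]
opening: 0.0857
finger_force: 0.0
```

arm_command([
  [[0, 0, 0, 0, 0, 0], [0, 0, 0, 0, 0, 0], [0, 0, 0, 0, 0, 0], [0, 0, 0, 0, 0, 0], [0, 0, 0, 0, 0, 0], [0, 0, 0, 0, 0, 0], [0, 0, 0, 0, 0, 0], [0, 0, 0, 0, 0, 0], [0, 0, 0, 0, 0, 0], [0, 0, 0, 0, 0, 0]],
], fingers=1, force=100)

```text
clock: 2.95
eef_pos: [0.5311, 0.153, 0.07]
eef_rot: [3.141, 0.001, 2.391]
ft_force: [-0.6, 0.1, 5.5]
opening: 0.0123
finger_force: 98.7
```

```bash
python3 -c "
from h import *
go([.530,.153,.069],[180,0,137])"
```

```text
t 2.95 pos [0.5311 0.153  0.07  ] rpy [180.   0. 137.] q [ 0.078  0.689  1.747  0.     0.705 -0.742] F [-0.6  0.1  5.5] open 0.0123 ff 98.69155883789062
shift [ 0.8 -0.8  1. ]
turn [ 0.05  0.04 -0.02]
```

Grip is firm at 99 N. Now I'll work out the pour poses.

```bash
cat > pour.py <<'E'
from h import *
from scipy.spatial.transform import Rotation as Q
G=np.array([.531,.153,.070]); Y=-43
T0=R(np.radians([180,0,137]))
tcp=np.array([0,0,.067])
lip=np.array([-.084,-.049,.003]); cor=np.array([-.084,-.064,0])
def tr(th,ph): return (Q.from_euler("z",Y,degrees=True)*Q.from_euler("y",-th,degrees=True)*Q.from_euler("x",ph,degrees=True)).as_matrix()
def tool(th,ph,xy,zc):
    A=tr(th,ph); L=np.array([*xy,0]); p=L+A@(tcp-lip); p[2]=zc+(A@(tcp-cor))[2]
    Rt=A@tr(0,0).T@T0
    return p,Rt
XY=(.4795,.370)
def rel(p,Rt,p0,R0): return (R0.T@(p-p0)*1000).round(1),np.degrees(Q.from_matrix(R0.T@Rt).as_rotvec()).round(1)
if __name__=="__main__":
    P=[tool(*a) for a in((0,0,XY,.08),(0,15,XY,.075),(0,28,XY,.07),(12,28,XY,.064),(22,28,XY,.062),(34,28,XY,.062))]
    p0,R0=G,T0
    for k,(p,r) in enumerate(P):
        print(k,p.round(3),"from grasp",rel(p,r,G,T0),"from prev",rel(p,r,p0,R0)); p0,R0=p,r
E
python3 pour.py
```

```text
0 [0.574 0.349 0.147] from grasp (array([101.7, 172.6, -77. ]), array([ 0., -0.,  0.])) from prev (array([101.7, 172.6, -77. ]), array([ 0., -0.,  0.]))
1 [0.562 0.335 0.156] from grasp (array([101.7, 154.3, -86.3]), array([-15.,  -0.,   0.])) from prev (array([  0. , -18.2,  -9.3]), array([-15.,  -0.,   0.]))
2 [0.55  0.322 0.159] from grasp (array([101.7, 136.8, -89.2]), array([-28.,   0.,  -0.])) from prev (array([ -0. , -16.2,  -7.4]), array([-13.,   0.,  -0.]))
3 [0.537 0.335 0.169] from grasp (array([120. , 136.8, -98.7]), array([-27.9, -11.8,  -2.9])) from prev (array([18.4,  4.5, -8.4]), array([ -0. , -10.6,  -5.6]))
4 [0.524 0.347 0.176] from grasp (array([ 137.6,  136.8, -106.2]), array([-27.7, -21.6,  -5.4])) from prev (array([15.6,  5.1, -9.7]), array([ 0. , -8.8, -4.7]))
5 [0.507 0.362 0.183] from grasp (array([ 160.5,  136.8, -112.9]), array([-27.2, -33.3,  -8.3])) from prev (array([ 18.7,   7. , -13.1]), array([ -0. , -10.6,  -5.6]))
```

arm_command([
  [[0, 0, -10, 0, 0, 0], [0, 0, -25, 0, 0, 0], [0, 0, -40, 0, 0, 0], [0, 0, -55, 0, 0, 0], [0, 0, -70, 0, 0, 0], [0, 0, -80, 0, 0, 0], [0, 0, -90, 0, 0, 0], [0, 0, -90, 0, 0, 0]],
])

```text
clock: 3.62
eef_pos: [0.5314, 0.1531, 0.1609]
eef_rot: [3.14, 0.002, 2.391]
ft_force: [-0.1, 0.8, -4.7]
opening: 0.0124
finger_force: 97.9
```

```bash
python3 -c "
from h import *
go([.506,.464,.147],[180,0,137])
a=optics.snapshot('top')[100:230,240:400];b=optics.snapshot('side')[140:270,240:400]
cv2.imwrite('pics/c2.png',cv2.resize(np.hstack([a,b]),None,fx=2.5,fy=2.5))"
```

```text
t 3.6167 pos [0.5314 0.1531 0.1609] rpy [1.799e+02 1.000e-01 1.370e+02] q [ 0.078  0.542  1.694 -0.     0.904 -0.742] F [-0.1  0.8 -4.7] open 0.0124 ff 97.89700984954834
shift [230.7 210.   13.9]
turn [ 0.1   0.1  -0.01]
```

View pics/c2.png

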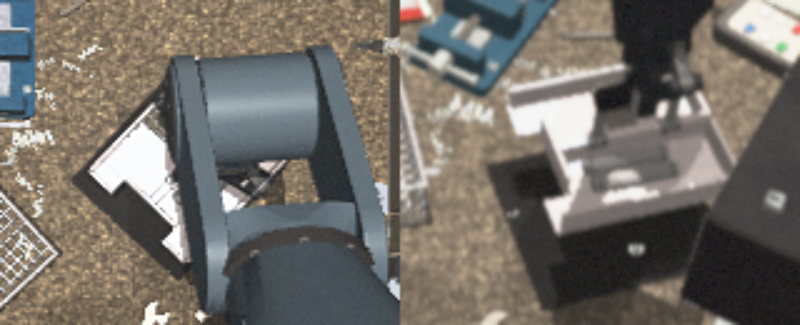

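The side view shows the tray lifted level with both pins still in their bay, spanning roughly (590–675, 150–190). The blue vise is near the pour area, so I'll triangulate its height before moving in.

```bash
python3 -c "
from h import *
def tri(a,b):
    z=np.linspace(0,.15,151); e=[np.linalg.norm(ray('top',a,k)-ray('side',b,k)) for k in z]; k=np.argmin(e); print(a,b,ray('top',a,z[k]).round(3),round(e[k],4))
f=lambda c:(c[0]/4+164.6,c[1]/4+109.6); g=lambda c:(c[0]/4+174.6,c[1]/4+129.6)
tri(f((230,42)),g((332,22)))   # far jaw front left top
tri(f((348,52)),g((452,75)))   # far jaw front right top
tri(f((284,155)),g((323,135))) # screw knob
for n in('top','side'):
    h=cv2.cvtColor(cv2.imread(f'pics/{n}0.png'),cv2.COLOR_BGR2HSV); m=comp(cv2.inRange(h,(95,80,40),(115,255,255))>0,(238,120) if n=='top' else (275,150)); p=np.argwhere(m)[:,::-1]
    print(n,p.min(0),p.max(0))
for c in((222,149),(254,149),(222,83),(254,83)): print(c,ray('top',c,.03)[:2].round(3))
"
```

```text
(222.1, 120.1) (257.6, 135.1) [0.644 0.396 0.056] 0.0041
(251.6, 122.6) (287.6, 148.35) [0.637 0.319 0.059] 0.0044
(235.6, 148.35) (255.35, 163.35) [0.572 0.36  0.043] 0.0023
top [221  83] [253 147]
side [248 113] [304 176]
(222, 149) [0.571 0.397]
(254, 149) [0.572 0.312]
(222, 83) [0.748 0.4  ]
(254, 83) [0.749 0.314]
```

The vise top is at about 58 mm, so a tray underside at 95 mm or more clears it. I'll move level to above the pour spot.

arm_command([
  [[8, 13, 0, 0, 0, 0], [22, 37, 0, 0, 0, 0], [39, 66, 0, 0, 0, 0], [56, 95, 0, 0, 0, 0], [73, 124, 0, 0, 0, 0], [88, 149, 0, 0, 0, 0], [97, 165, 0, 0, 0, 0], [102, 173, 0, 0, 0, 0], [102, 173, 0, 0, 0, 0], [102, 173, 0, 0, 0, 0]],
])

```text
clock: 4.55
eef_pos: [0.573, 0.3482, 0.1579]
eef_rot: [-3.138, -0.001, 2.392]
ft_force: [-0.3, 0.0, -5.9]
opening: 0.0126
finger_force: 98.0
```

arm_command([
  [[0, -4, -1, -4, 0, 0], [0, -8, -1, -8, 0, 0], [0, -12, 0, -12, 0, 0], [0, -16, 0, -15, 0, 0], [0, -20, 0, -18, 0, 0], [0, -25, 0, -21, 0, 0], [0, -30, 0, -25, 0, 0], [0, -36, 0, -28, 0, 0], [0, -36, 0, -28, 0, 0], [0, -36, 0, -28, 0, 0]],
])

```text
clock: 5.38
eef_pos: [0.5481, 0.3206, 0.1587]
eef_rot: [2.657, -0.002, 2.389]
ft_force: [0.6, 0.6, -4.5]
opening: 0.0126
finger_force: 98.5
```

```bash
python3 -c "
from h import *
go([.550,.322,.159])
a=optics.snapshot('top')[100:230,170:330];b=optics.snapshot('side')[100:230,175:335]
cv2.imwrite('pics/c3.png',cv2.resize(np.hstack([a,b]),None,fx=2.5,fy=2.5))
from pour import *
s=telemetry.state();p,r=tool(0,28,XY,.07);print(rel(p,r,s['eef_pos'],R(s['eef_rot'])))
"
```

```text
t 5.3833 pos [0.5481 0.3206 0.1587] rpy [ 1.523e+02 -1.000e-01  1.369e+02] q [ 0.234  0.555  1.827  0.665  0.432 -1.147] F [ 0.6  0.6 -4.5] open 0.0126 ff 98.51430773735046
shift [-0.4  2.2  0.8]
(array([ 0.6, -0.6,  0.5]), array([-0. ,  0.1, -0. ]))
```

View pics/c3.png

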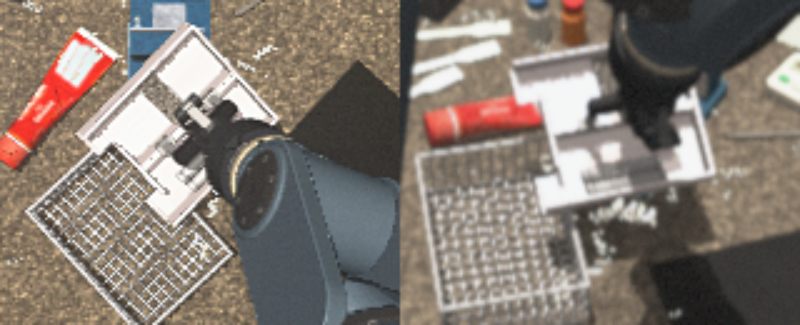

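The lip sits just inside the basket's near edge, at about (165,215) in the top half of the picture, and the pins have gathered at the low wall. Next I'll compute the pitch steps.

```bash
python3 -c "
from pour import *
p0,R0=tool(0,28,XY,.07)
for th in(4,8,12,16,20,24,28,32,36): print(th,*rel(*tool(th,28,XY,.07-.008*min(th/16,1)),p0,R0))
"
```

```text
4 [ 5.8  1.7 -3.2] [ 0.  -3.5 -1.9]
8 [11.9  3.2 -6. ] [-0.  -7.1 -3.8]
12 [18.4  4.5 -8.4] [ -0.  -10.6  -5.6]
16 [ 25.2   5.5 -10.3] [  0.  -14.1  -7.5]
20 [ 32.3   7.2 -13.6] [ -0.  -17.7  -9.4]
24 [ 39.6   8.7 -16.3] [  0.  -21.2 -11.3]
28 [ 47.2   9.9 -18.5] [  0.  -24.7 -13.1]
32 [ 54.9  10.8 -20.3] [ -0.  -28.3 -15. ]
36 [ 62.8  11.4 -21.5] [  0.  -31.8 -16.9]
```

arm_command([
  [[3, 1, -1.5, 0, -1.8, -1], [6, 2, -3, 0, -3.5, -1.9], [9, 2.5, -4.6, 0, -5.3, -2.8], [12, 3, -6, 0, -7.1, -3.8], [15, 4, -7.2, 0, -8.8, -4.7], [18, 4.5, -8.4, 0, -10.6, -5.6], [22, 5, -9.4, 0, -12.3, -6.5], [25, 5.5, -10.3, 0, -14.1, -7.5], [25, 5.5, -10.3, 0, -14.1, -7.5], [25, 5.5, -10.3, 0, -14.1, -7.5]],
])

```text
clock: 6.32
eef_pos: [0.5312, 0.3409, 0.1713]
eef_rot: [2.654, 0.279, 2.393]
ft_force: [-0.1, -0.2, -5.8]
opening: 0.0124
finger_force: 98.6
```

```bash
python3 -c "
from pour import *
go([.55,.322,.159]); s=telemetry.state()
p0,R0=s['eef_pos'],R(s['eef_rot'])
for th in(16,20,24,28,32,36): print(th,*rel(*tool(th,28,XY,.062),p0,R0))
"
```

```text
t 6.3167 pos [0.5312 0.3409 0.1713] rpy [152.1  16.  137.1] q [ 0.41   0.529  1.883 -0.202  0.178 -0.292] F [-0.1 -0.2 -5.8] open 0.0124 ff 98.58047246932983
shift [-22.2  -9.9  16.4]
16 [-1.  -1.   0.2] [-0.  -0.   0.1]
20 [ 4.8  1.6 -4.6] [-0.  -3.6 -1.8]
24 [11.   3.9 -9. ] [-0.  -7.1 -3.7]
28 [ 17.6   6.1 -13. ] [ -0.  -10.6  -5.6]
32 [ 24.5   8.  -16.6] [ -0.  -14.2  -7.4]
36 [ 31.7   9.6 -19.6] [ -0.  -17.7  -9.3]
```

arm_command([
  [[3, 0.5, -2.5, 0, -1.8, -0.9], [6, 2, -5, 0, -3.6, -1.8], [9, 3, -7, 0, -5.3, -2.8], [12, 4, -9, 0, -7.1, -3.7], [12, 4, -9, 0, -7.1, -3.7], [15, 5, -11, 0, -8.8, -4.6], [18.5, 6.5, -13, 0, -10.6, -5.6], [18.5, 6.5, -13, 0, -10.6, -5.6], [18.5, 6.5, -13, 0, -10.6, -5.6], [18.5, 6.5, -13, 0, -10.6, -5.6]],
])

```text
clock: 7.15
eef_pos: [0.5161, 0.3549, 0.1805]
eef_rot: [2.651, 0.487, 2.389]
ft_force: [0.0, -1.3, -4.2]
opening: 0.0123
finger_force: 98.8
```

```bash
python3 -c "
from pour import *
go([.55,.322,.159]); s=telemetry.state()
p0,R0=s['eef_pos'],R(s['eef_rot'])
for th in(28,32,36): print(th,*rel(*tool(th,28,XY,.062),p0,R0))
a=optics.snapshot('top')[100:230,170:330];b=optics.snapshot('side')[100:230,175:335]
cv2.imwrite('pics/c4.png',cv2.resize(np.hstack([a,b]),None,fx=2.5,fy=2.5))
"
```

```text
t 7.15 pos [0.5161 0.3549 0.1805] rpy [151.9  27.9 136.9] q [ 0.55   0.542  1.91  -1.353  0.283  0.862] F [ 0.  -1.3 -4.2] open 0.0123 ff 98.80871772766113
shift [-31.7 -20.1  35.9]
28 [ 0.3 -0.7 -0.2] [ 0.1 -0.  -0.1]
32 [ 6.2  1.8 -4.9] [ 0.1 -3.6 -2. ]
36 [12.6  4.1 -9.2] [ 0.1 -7.1 -3.9]
```

View pics/c4.png

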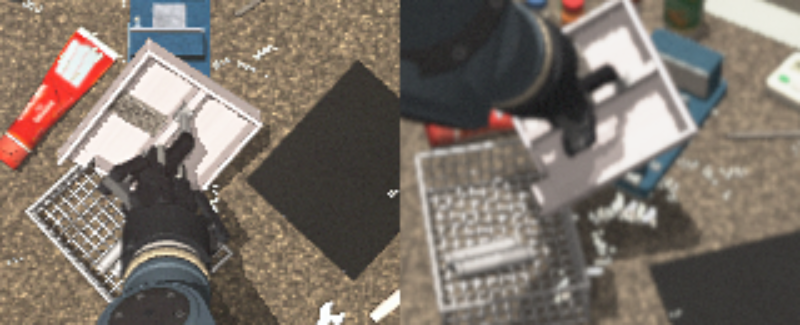

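The pins lie side by side in the basket at about (490,255) in the side half. The insert is still in its own bay at (145,115) in the top half, and the measured weight dropped to match. q4 is near its limit, so I'll retrace the path now.

```bash
python3 -c "
from pour import *
s=telemetry.state()
p0,R0=s['eef_pos'],R(s['eef_rot'])
for th in(24,20,16,12,8,4,0): print(th,*rel(*tool(th,28,XY,.064+.006*(1-th/28)),p0,R0))
"
```

```text
24 [-6.2 -1.8  2.7] [0.  3.5 1.7]
20 [-11.6  -4.4   7.5] [0.  7.1 3.6]
16 [-16.6  -7.1  12.6] [ 0.1 10.6  5.5]
12 [-21.   -9.9  18. ] [ 0.1 14.1  7.4]
8 [-25.  -12.9  23.7] [ 0.1 17.7  9.2]
4 [-28.3 -16.1  29.6] [ 0.1 21.2 11.1]
0 [-31.2 -19.3  35.7] [ 0.1 24.7 13. ]
```

arm_command([
  [[-3, -1, 1, 0, 1.8, 0.9], [-6, -2, 3, 0, 3.5, 1.7], [-9, -3, 5, 0, 5.3, 2.7], [-11.6, -4.4, 7.5, 0, 7.1, 3.6], [-16.6, -7, 12.6, 0, 10.6, 5.5], [-21, -10, 18, 0, 14.1, 7.4], [-25, -13, 23.7, 0, 17.7, 9.2], [-28.3, -16, 29.6, 0, 21.2, 11.1], [-31, -19.3, 35.7, 0, 24.7, 13], [-31, -19.3, 35.7, 0, 24.7, 13]],
])

```text
clock: 8.08
eef_pos: [0.5422, 0.3206, 0.1582]
eef_rot: [2.691, 0.124, 2.386]
ft_force: [-0.9, -1.4, -5.0]
opening: 0.0122
finger_force: 98.7
```

```bash
python3 -c "
from pour import *
go([.574,.349,.165],[180,0,137])
"
```

```text
t 8.0833 pos [0.5422 0.3206 0.1582] rpy [154.2   7.1 136.7] q [ 0.303  0.544  1.844  0.376  0.322 -0.873] F [-0.9 -1.4 -5. ] open 0.0122 ff 98.71024489402771
shift [-4.5 41.  12.9]
turn [25.76  7.07  1.32]
```

arm_command([
  [[-1, 2, 0, 2, 3, 0], [-2, 5, -1, 4, 6, 0.5], [-4, 9, 0, 8, 7, 1], [-4.5, 14, 2, 12, 7, 1.3], [-4.5, 20, 4, 16, 7, 1.3], [-4.5, 27, 6, 20, 7, 1.3], [-4.5, 34, 9, 23, 7, 1.3], [-4.5, 41, 13, 25.8, 7, 1.3], [-4.5, 41, 13, 25.8, 7, 1.3], [-4.5, 41, 13, 25.8, 7, 1.3]],
])

```text
clock: 8.92
eef_pos: [0.5747, 0.3493, 0.1646]
eef_rot: [3.141, 0.005, 2.391]
ft_force: [-0.9, 0.3, -4.7]
opening: 0.0122
finger_force: 98.7
```

```bash
python3 -c "
from pour import *
go([.531,.153,.16],[180,0,137])
"
```

```text
t 8.9167 pos [0.5747 0.3493 0.1646] rpy [180.    0.3 137. ] q [ 0.382  0.677  1.375 -0.004  1.087 -0.436] F [-0.9  0.3 -4.7] open 0.0122 ff 98.73392343521118
shift [-101.9 -173.3    5. ]
turn [ 0.05  0.26 -0.03]
```

arm_command([
  [[-8, -13, 0, 0, 0, 0], [-22, -37, 1, 0, 0, 0], [-39, -66, 2, 0, 0, 0], [-56, -95, 3, 0, 0, 0], [-73, -124, 4, 0, 0, 0], [-88, -149, 4.5, 0, 0, 0], [-97, -165, 5, 0, 0, 0], [-102, -173.5, 5, 0, 0.2, 0], [-102, -173.5, 5, 0, 0.2, 0], [-102, -173.5, 5, 0, 0.2, 0]],
])

```text
clock: 9.75
eef_pos: [0.5302, 0.1525, 0.1608]
eef_rot: [3.141, 0.001, 2.388]
ft_force: [1.6, 0.6, -4.1]
opening: 0.012
finger_force: 98.7
```

```bash
python3 -c "
from pour import *
go([.531,.153,.071],[180,0,137])
a=optics.snapshot('top')[100:250,170:400];b=optics.snapshot('side')[120:270,170:400]
cv2.imwrite('pics/c5.png',cv2.resize(np.vstack([a,b]),None,fx=2,fy=2))
"
```

```text
t 9.75 pos [0.5302 0.1525 0.1608] rpy [1.799e+02 1.000e-01 1.368e+02] q [ 0.078  0.541  1.697 -0.     0.903 -0.74 ] F [ 1.6  0.6 -4.1] open 0.012 ff 98.74272465705872
shift [-0.1  0.8 89.8]
turn [ 0.06  0.07 -0.17]
```

View pics/c5.png

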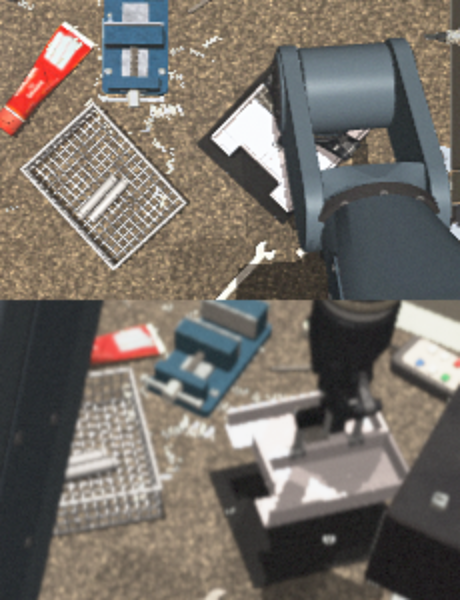

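Both pins lie in the basket at about (103,198) in the top half, and the basket hasn't moved. I'll lower the tray.

arm_command([
  [[0, 0.8, 20, 0, 0, 0], [0, 0.8, 40, 0, 0, 0], [0, 0.8, 60, 0, 0, 0], [0, 0.8, 74, 0, 0, 0], [0, 0.8, 82, 0, 0, 0], [0, 0.8, 86, 0, 0, 0], [0, 0.8, 89, 0, 0, 0], [0, 0.8, 90, 0, 0, 0], [0, 0.8, 90, 0, 0, 0], [0, 0.8, 90, 0, 0, 0]],
])

```text
clock: 10.68
eef_pos: [0.5313, 0.1534, 0.0711]
eef_rot: [3.141, 0.002, 2.39]
ft_force: [0.2, 0.5, -4.5]
opening: 0.0122
finger_force: 98.7
```

Still hanging (-4.5 N), so I'll lower a little more.

arm_command([
  [[0, 0, 0.5, 0, 0, 0], [0, 0, 1, 0, 0, 0], [0, 0, 1.5, 0, 0, 0], [0, 0, 1.5, 0, 0, 0], [0, 0, 1.5, 0, 0, 0]],
])

```text
clock: 11.1
eef_pos: [0.5312, 0.1532, 0.0701]
eef_rot: [3.141, 0.002, 2.39]
ft_force: [-1.3, -0.9, 6.0]
opening: 0.0126
finger_force: 100.3
```

arm_command([
  [[0, 0, 0, 0, 0, 0], [0, 0, 0, 0, 0, 0], [0, 0, 0, 0, 0, 0], [0, 0, 0, 0, 0, 0], [0, 0, 0, 0, 0, 0], [0, 0, 0, 0, 0, 0], [0, 0, 0, 0, 0, 0], [0, 0, 0, 0, 0, 0]],
], fingers=0)

```text
clock: 11.77
eef_pos: [0.5307, 0.1532, 0.0688]
eef_rot: [-3.141, 0.001, 2.39]
ft_force: [0.8, 0.5, -0.4]
opening: 0.0859
finger_force: 0.0
```

arm_command([
  [[0, 0, -15, 0, 0, 0], [0, 0, -35, 0, 0, 0], [0, 0, -60, 0, 0, 0], [0, 0, -90, 0, 0, 0], [0, 0, -120, 0, 0, 0], [0, 0, -150, 0, 0, 0], [0, 0, -150, 0, 0, 0], [0, 0, -150, 0, 0, 0]],
])

```text
clock: 12.43
eef_pos: [0.5317, 0.1536, 0.2208]
eef_rot: [3.139, 0.004, 2.39]
ft_force: [0.5, 0.8, -0.0]
opening: 0.0852
finger_force: 0.0
```

arm_command([
  [[60, 20, 0, 0, 0, 0], [120, 60, 0, 0, 0, 0], [180, 100, 0, 0, 0, 0], [180, 100, 0, 0, 0, 0], [180, 100, 0, 0, 0, 0], [180, 100, 0, 0, 0, 0], [180, 100, 0, 0, 0, 0], [180, 100, 0, 0, 0, 0]],
])

```text
clock: 13.1
eef_pos: [0.4664, 0.3487, 0.217]
eef_rot: [-3.138, 0.0, 2.391]
ft_force: [0.8, -1.2, -0.2]
opening: 0.0854
finger_force: 0.0
```

```bash
python3 -c "
from pour import *
go([.531,.153,.071],[180,0,137])
a=optics.snapshot('top')[100:250,170:400];b=optics.snapshot('side')[120:270,170:400]
cv2.imwrite('pics/c6.png',cv2.resize(np.vstack([a,b]),None,fx=2,fy=2))
"
```

```text
t 13.1 pos [0.4664 0.3487 0.217 ] rpy [-179.8    0.   137. ] q [ 0.451  0.502  1.566 -0.002  1.077 -0.368] F [ 0.8 -1.2 -0.2] open 0.0854 ff 0.0
shift [-180.7  -98.5  146.4]
turn [-0.23  0.03 -0.01]
```

View pics/c6.png

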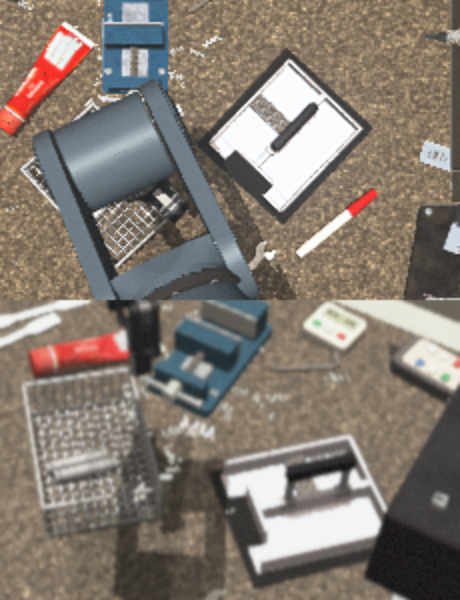

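The tray is level on the mat with the insert in its bay at (268,108). The pins are in the basket, the spanner, marker and grease tube are undisturbed, and the gripper is clear.

```bash
python3 -c "
from workcell import robot
print(robot.close_job())"
```

```text
the job is handed in; nothing more can be done
None
```

Job handed in at about 13 s of the 48 s limit: both pins are in the basket, the insert is still in its own bay, and the tray is released level on its mat, with the basket and surrounding tools left where they were.

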